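Click the blank feed selector to five and switch the test feed on

ROBOT

A 6-joint arm with a two-finger parallel gripper is mounted at the origin on the work surface. World frame = base frame: x ahead of the robot, y to its left, z up, the work surface at z = 0. Lengths are in mm, angles in rad, forces in N, time in s.
With the tool pointing down it reaches from about 325 to 1000 mm from the base axis. Payload 5.1 kg.
Tool frame: the origin (TCP) lies between the finger pads; the fingertips stand 17 mm ahead of it and the grasp point (between the pads) lies 2 mm behind it; z points along the fingers, y is the line along which they close (so a half turn about z gives the same grasp; the last joint's range is limited). The gripper opens to 85 mm and grips with 20 to 120 N. Pads are 22 mm wide; open, the fingers measure 114 mm over their backs; the gripper's body (76 mm by 85 mm) begins 54 mm behind the grasp point. The pads swing forward as they close: fully open they stand 13 mm farther back than shut.
Start: joints at [1.133, 0.124, 1.65, -0, 1.367, -0.083], TCP at [225.832, 609.496, 248.322] pointing down, gripper open.
Joint ranges: [-2.61, 2.61], [-1.02, 2.33], [0.03, 2.71], [-1.35, 4.49], [0.32, 2.68], [-2.91, 2.91]. Speed limits (rad/s): [2.57, 2.57, 3.14, 3.14, 3.14, 3.14].

INTERFACE

Orientations are given as a unit quaternion [w, x, y, z].
In Python, from bench import sensors, vision, job gives the robot as it stands.
- The arm moves only by the tool arm_command, never from a script. Its argument "plan" is a list of rows, each a list of 3 entries, a list of its own where there are three numbers: the gripper command: -1 is fully open, 1 is shut, values between are in proportion, then the shift along the tool's x, y, z in mm, then the turn about the tool's z in rad. A call has 1 to 20 rows; each row shifts and turns the commanded pose from where the row before left it, along the tool's axes as they then stand; what a row does not reach is not made up. A row lasts 1/12 s, in which the tool goes at most 41.7 mm and 7.16 degrees, less where a joint would pass 70% of its speed; a pose out of reach is approached as far as the arm can. A call with a gripper value outside its range is refused whole. The fingers move at their own pace and stop on an object; "grip_force" is the grip in N (left out, the last holds). Time passes only in rows, so rows that do not move let the fingers close. It gives the time, the measured TCP pose, the force, the opening and the grip force at its end, in the units of the state.
- sensors.state(): the state, without advancing time (a new reading comes with each control period).
- vision.capture(name): name is "scene" or "top"; returns the picture (480x640x3 uint8, blue, green, red); there is no depth.
- vision.camera_info(name): a dict with "K" (3x3 intrinsics, pixels), "k1" (the pictures are not rectified: a ray, as slopes to the right and down, at radius r is drawn at 1 + k1 r^2 times it, then the intrinsics apply), "eye" and "orientation" of the camera in the world. Camera axes: x right, y up, looking along -z (the intrinsics and any distortion apply to the point x, -y, -z); pixel columns grow to the right and rows downward; lengths in mm; the calibration is good to about 2 mm. A picture is of the moment at which its call begins. camera_info takes no time and is no camera call.
- job.hand_in(): hands the job in; it is judged then, once.
The state is a dict: "time": time; "qpos": joint angles; "qvel": joint speeds; "effort": joint torques, N m; "tool_pos": TCP position; "tcp_rot": TCP orientation; "contact_force": force on the tool from outside, world axes, zero at the start; "moment": the same for the moment, N m; "width": finger opening in mm; "finger_force": force on a finger pad.
Only numpy, scipy, OpenCV 4.12 (cv2) and the standard library are available. Lean on these libraries where they do the work, as an engineer would, in place of code of your own. Each camera call takes 0.05 s, during which the arm holds its last target. There are 200 camera calls.

TASK

Nobody knows where the blank feed selector on the steel test panel has been left, so push its spur anticlockwise all the way back to the end stop, then clockwise exactly five clicks from there. Only then throw the red-tipped toggle fully over to the far side of the panel to switch the feed on. Leave everything else on and around the panel where it lies.

Things in the scene. Friction and masses are not known exactly. Their poses are not given: they have to be found in the camera images.
- panel: steel test panel box, fixed, lying on the counter: 180 mm deep (its x), 300 mm wide (its y), top face 60 mm above the counter. Origin: centre of the underside; x points from its near (robot) edge to its far edge, y to its left, z up. It never moves during the run
- selector (a joint): rotary selector on the panel's top, no markings. Rad: 0 at its anticlockwise end stop, growing clockwise seen from above; eight click positions 0.419 rad (24 degrees) apart, 0 to 7, the last at 2.93 by the other stop. A spring settles it into the nearest position once past the ridge half-way between two; 2 to 3 N at the spur's outer part takes it over a ridge
- selector_axis (a point): ribbed black knob of the selector (36 mm across, top 36 mm above the panel's top): point on its vertical turning axis, 25 mm above the panel's top, at (0, 50) mm in the panel's x, y. Its x axis points along the spur. At the end stop the spur points 84 degrees anticlockwise of the panel's x (about to the panel's left); at 3.5 clicks along the panel's x
- spur_end (a point): middle of the outer end of the spur, a black straight bar sticking out sideways from the knob: 9 mm thick, 14 mm tall (18 to 32 mm above the panel's top, open below), from 18 to 62 mm from the axis
- toggle (a joint): toggle switch on the panel's top, to the right of the selector: value in rad, 0 = off, leaning towards the panel's near edge (29 degrees from upright), 1.0 = fully on, leaning as much towards the far edge. Stays where it is left; about 1 to 2 N at the tip moves it
- toggle_tip (a point): centre of the red ball (16 mm) on the toggle's 9 mm thick steel stem; the pivot lies 45 mm from it, 8 mm above the panel's top, at (-20, -105) mm in the panel's x, y; the ball is 47 mm above the panel's top at both ends of the travel
- battery_cover: red plastic battery cover of a remote, 36 x 70 x 5 mm, lying on the panel's top. Bystander; origin: centre of its underside
- terminal: brass screw terminal block, 14 x 26 x 16 mm, standing on the panel's top in its far right corner. Bystander; origin: centre of its underside
- core: grey ceramic transformer core, a hollow rectangle 44 x 50 x 20 mm, on the counter left of the panel. Bystander; origin: centre of its underside
- antenna: chrome antenna tip with a dark hinge block, 95 x 12 x 12 mm, on the counter left of the panel. Bystander; origin: centre of its underside
- spare_knob: spare ribbed black knob without a spur, 32 mm across, 18 mm high, on the counter right of the panel. Bystander; origin: centre of its underside
- remote: black remote control, 45 x 150 x 18 mm, on the counter between the robot and the panel. Bystander; origin: centre of its underside
- screwdriver: screwdriver, 160 mm long, on the counter beyond the panel. Bystander; origin: centre of its underside
- spray: spray can, 50 mm across, 110 mm high, standing on the counter beyond the panel's far left corner. Bystander; origin: centre of its underside

How it is judged:
By the outcome, as a careful person would: the job done as asked, in the order asked, and still so for the second after the job is handed in, with the robot touching nothing.
It also fails if it takes over 61 s, if anything falls off the work surface, if the arm or the gripper's body presses on something with over 40 N, if the wrist force passes 120 N, or if a joint passes its speed limit or range.

## Working session

There is one attempt and no reset: what is moved stays moved. The work goes in short steps, Python scripts to look and compute and a tool call to move; the robot and the scene stay as the last step left them, time stands still between calls to the robot, and variables do not carry over. Pictures are saved under pics/ and viewed, at most 10 in all, crops included, and the job is handed in when it is done.

Besides the shell and the picture viewer there is one more tool, called after ">>>" by a JSON object that holds its "op" and its "data", one argument or row to a line. arm_command: Moves the arm, as the interface text tells. Its arguments: {"type":"object","properties":{"plan":{"type":"array"},"grip_force":{"type":"number"}},"required":["plan"]}

```bash
mkdir -p pics; ls
python3 - <<'E'
from bench import sensors, vision
import cv2
for n in("scene","top"):
    cv2.imwrite(f"pics/{n}0.png",vision.capture(n)); print(n,vision.camera_info(n))
print(sensors.state())
E
```

```text
pics
scene {'K': array([[470.58707571,   0.        , 318.57262397],
       [  0.        , 470.58707571, 237.55632192],
       [  0.        ,   0.        ,   1.        ]]), 'k1': 0.016804158934367007, 'eye': array([1132.48991907,  193.21170748,  557.82730563]), 'orientation': array([0.56902458, 0.26912898, 0.34085687, 0.69828162])}
top {'K': array([[491.5699272 ,   0.        , 325.23173598],
       [  0.        , 491.5699272 , 234.1318117 ],
       [  0.        ,   0.        ,   1.        ]]), 'k1': -0.11047298015224556, 'eye': array([ 338.96489858,   54.78144133, 1071.59165519]), 'orientation': array([ 0.74887066,  0.08904706, -0.07720458, -0.65215245])}
{'time': 0.1, 'qpos': array([ 1.13344638e+00,  1.24466313e-01,  1.65154093e+00,  2.21102526e-06,
        1.36750095e+00, -8.26011487e-02]), 'qvel': array([-7.58952303e-04, -8.37810101e-04, -3.31866700e-03, -2.91409630e-05,
       -9.95389420e-04,  6.39947371e-04]), 'effort': array([ 1.16155596e-03, -4.24927747e+01, -3.66656721e+01, -3.86832471e-05,
        3.84612009e-03, -8.00025987e-06]), 'tool_pos': array([225.58691011, 609.0437937 , 247.15674626]), 'tcp_rot': array([-2.47246641e-04,  1.76445917e-01,  9.84309870e-01, -9.25303619e-04]), 'contact_force': array([ 0.0025714 , -0.16121228, -0.6962108 ]), 'moment': array([0.0112997 , 0.00191096, 0.05298638]), 'finger_force': 0.0, 'width': 85.59247898388183}
```

View pics/scene0.png

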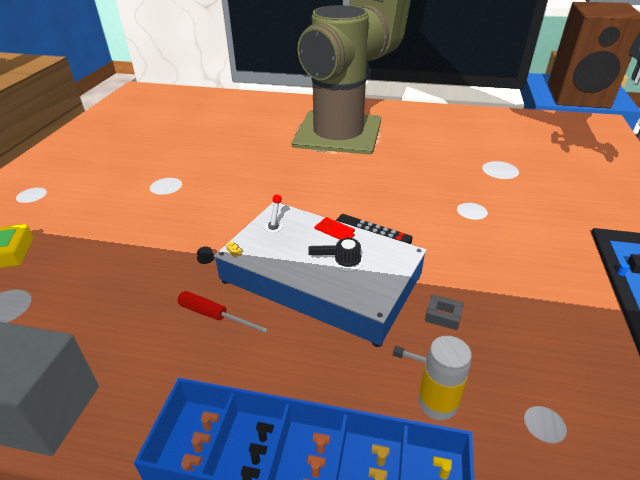

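View pics/top0.png

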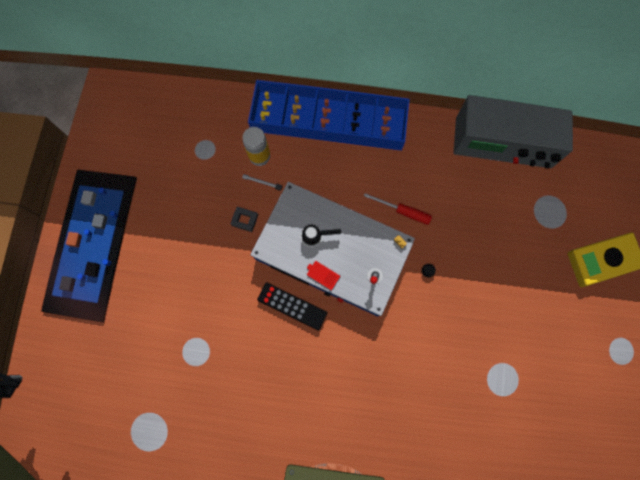

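The scene view shows the knob at (348,252) with the spur pointing left in the image to (312,250). The toggle ball is at (277,199) and the red cover lies between them. In the top view the panel's corners are about (289,185), (412,240), (378,312) and (253,252). The knob is at (311,235), the spur tip at (340,232) and the toggle ball at (374,279).

```bash
cat > h.py <<'E'
import numpy as np, cv2
from scipy.spatial.transform import Rotation as R
from bench import vision
def ray(n,uv):
    c=vision.camera_info(n);K=c["K"];d=(np.array(uv,float)-K[:2,2])/K[0,0];s=d.copy()
    for _ in range(20): s=d/(1+c["k1"]*(s@s))
    w,x,y,z=c["orientation"]
    return c["eye"],R.from_quat([x,y,z,w]).apply([s[0],-s[1],-1])
def onz(n,uv,z):
    e,d=ray(n,uv);return e+d*(z-e[2])/d[2]
def tri(a,b):
    (e1,d1),(e2,d2)=ray("top",a),ray("scene",b)
    t=np.linalg.lstsq(np.c_[d1,-d2],e2-e1,rcond=None)[0]
    p,q=e1+d1*t[0],e2+d2*t[1];return (p+q)/2,np.linalg.norm(p-q)
def blob(im,lo,hi,box):
    x0,y0,x1,y1=box;m=cv2.inRange(cv2.cvtColor(im[y0:y1,x0:x1],cv2.COLOR_BGR2HSV),lo,hi)
    n,l,s,c=cv2.connectedComponentsWithStats(m);i=1+np.argmax(s[1:,4]);return m,l==i,c[i]+[x0,y0],s[i,4]
E
python3 - <<'E'
from h import *
t=cv2.imread("pics/top0.png");s=cv2.imread("pics/scene0.png")
_,m,c,a=blob(t,(0,0,90),(180,70,255),(240,175,425,325))
cn=max(cv2.findContours(m.astype(np.uint8),cv2.RETR_EXTERNAL,2)[0],key=cv2.contourArea)
r=cv2.minAreaRect(cv2.convexHull(cn)); 
q=cv2.approxPolyDP(cv2.convexHull(cn),8,True).reshape(-1,2)+[240,175]
print(a,q)
for p in q: print(onz("top",p,60).round(1))
P=np.array([onz("top",p+np.array([240,175]),60)[:2] for p in cv2.convexHull(cn).reshape(-1,2)],np.float32)
print(cv2.minAreaRect(P))
_,_,bt,a1=blob(t,(0,150,120),(8,255,255),(362,262,390,290));_,_,bs,a2=blob(s,(0,150,120),(8,255,255),(268,190,288,206))
print("ball",bt,a1,bs,a2,tri(bt,bs))
out=np.hstack([cv2.resize(t[180:320,245:420],None,fx=4,fy=4,interpolation=cv2.INTER_CUBIC)]);cv2.imwrite("pics/c1.png",out)
E
```

```text
10764 [[288 182]
 [413 238]
 [381 315]
 [251 255]]
[684.6 185.1  60. ]
[597.3 -96.7  60. ]
[427.3 -47.6  60. ]
[514.  237.1  60. ]
((555.9803466796875, 69.92735290527344), (302.58416748046875, 181.60836791992188), 72.86410522460938)
ball [373.51515152 279.24242424] 33 [276.58108108 198.16216216] 74 (array([490.94142077, -20.83406696, 109.81673665]), np.float64(2.0697895919576057))
```

View pics/c1.png

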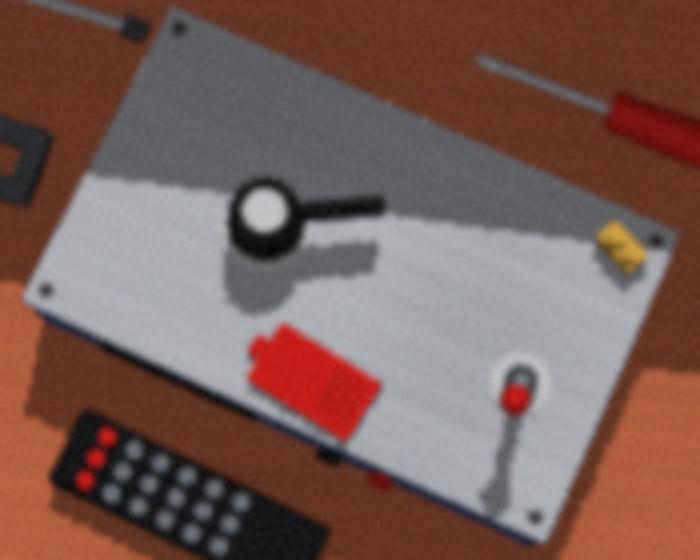

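The crop shows the knob cap at about (263,212), the spur end at about (384,206), and the ball at (517,400), all in crop pixels.

Run:
```python
from h import *
c=np.array([556,70.]);ya=np.radians(-17.1);Rz=np.array([[np.cos(ya),-np.sin(ya)],[np.sin(ya),np.cos(ya)]])
W=lambda x,y:c+Rz@[x,y]
ax=W(0,50);print("axis",ax,"toggle off",W(-41.8,-105),"on",W(1.8,-105),"pivot",W(-20,-105))
k=onz("top",(245+263/4,180+212/4),96);e=onz("top",(245+384/4,180+206/4),90);print(k,e)
print("tri knob top? spur end", tri((245+384/4,180+206/4),(309,251)))
for o in(ax,k[:2]):
    d=e[:2]-o;h=np.degrees(np.arctan2(d[1],d[0]));print(np.hypot(*d),h,"clicks",(84-17.1-h)/24)
```

```text
axis [570.70201626 117.78965074] toggle off [485.17361783 -18.06738096] on [526.84619328 -30.88753914] pivot [506.00990555 -24.47746005]
[569.8379913  117.19447737  96.        ] [582.94541263  56.40867422  90.        ]
tri knob top? spur end (array([584.97921583,  56.13015181,  82.07564495]), np.float64(0.5965095546971948))
62.590135266375746 -78.71950902341803 clicks 6.067479542642418
62.18294266076409 -77.83146193407698 clicks 6.030477580586542
```

>>> {"op": "arm_command", "data": {
  "plan": [
    [0.1,[0,0,0],0.11],
    [0.1,[0,0,0],0.11],
    [0.1,[0,0,0],0.11],
    [0.1,[0,0,0],0.11],
    [0.1,[0,0,0],0.11],
    [0.1,[0,0,0],0.11],
    [0.1,[0,0,0],0.11],
    [0.1,[0,0,0],0.11],
    [0.1,[0,0,0],0.11],
    [0.1,[-20,8,0],0],
    [0.1,[-30,11,0],0],
    [0.1,[-30,11,0],0],
    [0.1,[-30,11,0],0],
    [0.1,[-30,11,0],0],
    [0.1,[-30,11,0],0],
    [0.1,[-30,11,0],0],
    [0.1,[-30,11,0],0],
    [0.1,[-30,11,0],0],
    [0.1,[-30,11,0],0]
  ]
}}

```text
time: 1.68
tool_pos: [395.4, 349.3, 247.8]
tcp_rot: [-0.0, 0.623, 0.782, -0.0]
contact_force: [0.3, 0.1, 0.1]
width: 38.5
finger_force: 0.0
```

>>> {"op": "arm_command", "data": {
  "plan": [
    [0.1,[-30,11,0],0],
    [0.1,[-30,11,0],0],
    [0.1,[-30,11,0],0],
    [0.1,[-30,11,0],0],
    [0.1,[-30,11,0],0],
    [0.1,[-30,11,0],0],
    [0.1,[-30,11,0],0],
    [0.1,[-30,11,0],0],
    [0.1,[-30,11,0],0],
    [0.1,[-30,11,0],0],
    [0.1,[0,0,25],0],
    [0.1,[0,0,25],0],
    [0.1,[0,0,25],0],
    [0.1,[0,0,0],0],
    [0.1,[0,0,0],0],
    [0.1,[0,0,0],0]
  ]
}}

```text
time: 3.02
tool_pos: [570.1, 83.3, 174.5]
tcp_rot: [0.001, 0.623, 0.782, 0.0]
contact_force: [0.1, -1.2, 0.3]
width: 38.4
finger_force: 0.0
```

>>> {"op": "arm_command", "data": {
  "plan": [
    [0.1,[-12.7,7.9,0],0],
    [0.1,[0,0,20],0],
    [0.1,[0,0,20],0],
    [0.1,[0,0,0],0],
    [0.1,[0,0,0],0]
  ]
}}

```text
time: 3.43
tool_pos: [580.5, 72.2, 133.8]
tcp_rot: [0.0, 0.623, 0.782, -0.0]
contact_force: [-0.6, 0.1, 1.0]
width: 38.7
finger_force: 0.0
```

Run:
```python
from h import *
from bench import sensors
s=vision.capture("scene");t=vision.capture("top");print(sensors.state()["tool_pos"])
a=cv2.resize(s[170:300,240:420],(800,578))
cv2.imwrite("pics/s1.png",a)
```

```text
[581.48416439  72.38936976 135.48736162]
```

View pics/s1.png

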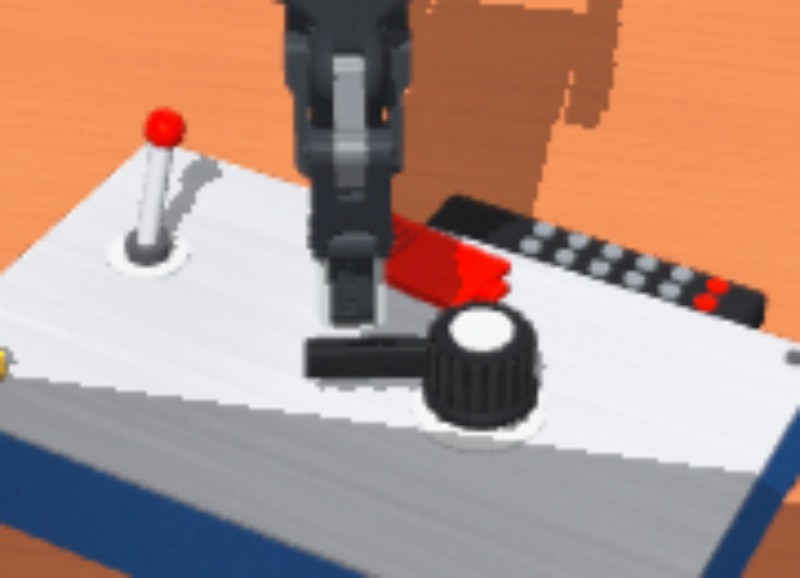

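The crop shows the gripper standing above the spur, with the far finger's tip at about (353,325) in crop pixels. The spur points left from the knob and the toggle is still off.

Run:
```python
from h import *
e,d=ray("scene",(319.4,243.1))
for x in(600,605,610,615): print(x,(e+d*(x-e[0])/d[0]).round(1))
```

```text
600 [600.   76.  113.2]
605 [605.   77.1 117.4]
610 [610.   78.2 121.6]
615 [615.   79.3 125.7]
```

>>> {"op": "arm_command", "data": {
  "plan": [
    [0.1,[0,0,12],0],
    [0.1,[0,0,12],0],
    [0.1,[0,0,12],0],
    [0.1,[0,0,11],0],
    [0.1,[0,0,0],0],
    [0.1,[0,0,0],0]
  ]
}}

```text
time: 4.03
tool_pos: [579.0, 72.5, 84.5]
tcp_rot: [-0.001, 0.623, 0.782, -0.001]
contact_force: [0.2, 0.5, 0.8]
width: 38.2
finger_force: 0.0
```

>>> {"op": "arm_command", "data": {
  "plan": [
    [0.5,[0,0,0],0],
    [0.5,[0,0,0],0],
    [0.5,[0,0,0],0],
    [0.5,[0,0,0],0],
    [0.5,[0.15,3.68,0],-0.08],
    [0.5,[0.15,3.68,0],-0.08],
    [0.5,[0.15,3.68,0],-0.08],
    [0.5,[0.15,3.68,0],-0.08],
    [0.5,[0.15,3.68,0],-0.08],
    [0.5,[0.15,3.68,0],-0.08],
    [0.5,[0.15,3.68,0],-0.08],
    [0.5,[0.15,3.68,0],-0.08],
    [0.5,[0.15,3.68,0],-0.08],
    [0.5,[0.15,3.68,0],-0.08]
  ]
}}

```text
time: 5.2
tool_pos: [609.5, 93.4, 86.8]
tcp_rot: [0.0, 0.267, 0.964, -0.0]
contact_force: [-0.8, -0.5, 0.3]
width: 21.6
finger_force: 0.2
```

```bash
cat > rel.py <<'E'
from h import *
from bench import sensors
s=sensors.state();d=np.array(s["tool_pos"])-[570.3,117.5,60]
a=np.degrees(np.arctan2(d[1],d[0]));w,x,y,z=s["tcp_rot"]
X=R.from_quat([x,y,z,w]).apply([1,0,0])
print("r",np.hypot(d[0],d[1]),"ang",a,"clicks",(66.9-a)/24,"head-180",np.degrees(np.arctan2(-X[1],-X[0])),"z",d[2],"F",s["contact_force"],"J",s["qpos"][[0,5]],s["width"],s["time"])
E
python3 rel.py
```

```text
r 46.002400536654136 ang -31.630720569915365 clicks 4.105446690413141 head-180 -30.995741066802807 z 26.812389609625043 F [-0.75672647 -0.45309032  0.33278392] J [ 0.06519612 -0.96435811] 21.56395432981958 5.2
```

>>> {"op": "arm_command", "data": {
  "plan": [
    [0.5,[0.15,3.68,0],-0.08],
    [0.5,[0.15,3.68,0],-0.08],
    [0.5,[0.15,3.68,0],-0.08],
    [0.5,[0.15,3.68,0],-0.08],
    [0.5,[0.15,3.68,0],-0.08],
    [0.5,[0.15,3.68,0],-0.08],
    [0.5,[0.15,3.68,0],-0.08],
    [0.5,[0.15,3.68,0],-0.08],
    [0.5,[0.15,3.68,0],-0.08],
    [0.5,[0.15,3.68,0],-0.08],
    [0.5,[0.15,3.68,0],-0.08],
    [0.5,[0.15,3.68,0],-0.08],
    [0.5,[0.15,3.68,0],-0.08],
    [0.5,[0.15,3.68,0],-0.08],
    [0.5,[0.15,3.68,0],-0.08],
    [0.5,[0.15,3.68,0],-0.08],
    [0.5,[0.15,3.68,0],-0.08],
    [0.5,[0.15,3.68,0],-0.08],
    [0.5,[0,0,0],0],
    [0.5,[0,0,0],0]
  ]
}}

```text
time: 6.87
tool_pos: [598.8, 153.3, 86.8]
tcp_rot: [0.0, -0.432, 0.902, -0.0]
contact_force: [0.2, -1.0, 0.6]
width: 21.3
finger_force: 0.5
```

```bash
python3 rel.py
```

```text
r 45.734044667754674 ang 51.49100296598461 clicks 0.6420415430839747 head-180 51.18632711565273 z 26.776044015024553 F [ 0.18732639 -0.99096667  0.56255522] J [ 0.16390007 -2.3001297 ] 21.285657244660023 6.8667
```

>>> {"op": "arm_command", "data": {
  "plan": [
    [0.5,[0.15,3.68,0],-0.08],
    [0.5,[0.15,3.68,0],-0.08],
    [0.5,[0.15,3.68,0],-0.08],
    [0.5,[0.15,3.68,0],-0.08],
    [0.5,[0.1,1.84,0],-0.04],
    [0.5,[0,0,0],0],
    [0.5,[0,0,0],0]
  ]
}}

```text
time: 7.45
tool_pos: [584.4, 161.0, 86.6]
tcp_rot: [0.0, -0.586, 0.81, -0.0]
contact_force: [1.5, -1.2, -0.5]
width: 21.1
finger_force: 0.8
```

```bash
python3 rel.py
```

```text
r 45.707647453782876 ang 72.06001126742471 clicks -0.21500046947602947 head-180 71.78093210177296 z 26.56124512006072 F [ 1.54364008 -1.20509326 -0.4682807 ] J [ 0.18032959 -2.64320737] 21.096406411234106 7.45
```

Push a little further in pure sideways steps, to feel the end stop.

>>> {"op": "arm_command", "data": {
  "plan": [
    [0.5,[0,1.5,0],0],
    [0.5,[0,1.5,0],0],
    [0.5,[0,0,0],0]
  ]
}}

```text
time: 7.7
tool_pos: [581.9, 162.0, 86.7]
tcp_rot: [0.001, -0.587, 0.81, -0.001]
contact_force: [4.8, -0.3, -1.6]
width: 21.6
finger_force: 2.3
```

>>> {"op": "arm_command", "data": {
  "plan": [
    [0.5,[0,1.5,0],0],
    [0.5,[0,0,0],0],
    [0.5,[0,0,0],0]
  ]
}}

```text
time: 7.95
tool_pos: [581.6, 162.1, 86.8]
tcp_rot: [0.002, -0.587, 0.81, -0.002]
contact_force: [9.2, -1.8, -4.2]
width: 21.5
finger_force: 4.4
```

```bash
python3 rel.py
python3 - <<'E'
from h import *
s=vision.capture("scene");cv2.imwrite("pics/s2.png",cv2.resize(s[170:300,270:450],(800,578)))
E
```

```text
r 46.04032388378888 ang 75.75129140438337 clicks -0.36880380851597333 head-180 71.88018342182902 z 26.836476221132884 F [ 9.16892239 -1.77670356 -4.16214891] J [ 0.1834899  -2.64118423] 21.45879518121864 7.95
```

View pics/s2.png

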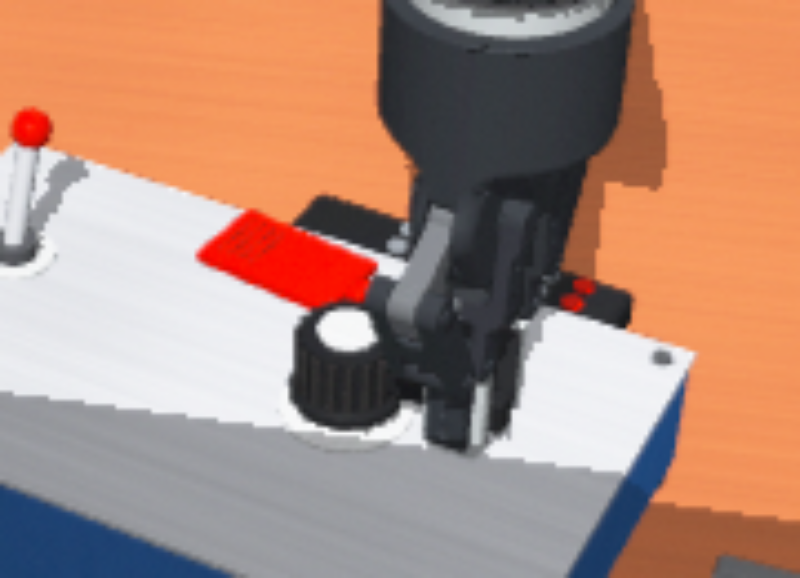

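The end stop is reached: 9 N with no further motion, at the expected angle. The view shows the spur between the fingers, pointing towards the panel's left. Next is clockwise.

>>> {"op": "arm_command", "data": {
  "plan": [
    [0.5,[0,-2.5,0],0],
    [0.5,[0,-2,0],0],
    [0.5,[0.15,-3.68,0],0.08],
    [0.5,[0.15,-3.68,0],0.08],
    [0.5,[0.15,-3.68,0],0.08],
    [0.5,[0.15,-3.68,0],0.08],
    [0.5,[0.15,-3.68,0],0.08],
    [0.5,[0.15,-3.68,0],0.08],
    [0.5,[0.15,-3.68,0],0.08],
    [0.5,[0.15,-3.68,0],0.08],
    [0.5,[0.15,-3.68,0],0.08],
    [0.5,[0.15,-3.68,0],0.08],
    [0.5,[0.15,-3.68,0],0.08],
    [0.5,[0.15,-3.68,0],0.08],
    [0.5,[0.15,-3.68,0],0.08],
    [0.5,[0.15,-3.68,0],0.08]
  ]
}}

```text
time: 9.33
tool_pos: [614.3, 124.0, 85.9]
tcp_rot: [-0.001, -0.065, 0.998, 0.001]
contact_force: [0.3, 2.6, 0.3]
width: 21.6
finger_force: 1.3
```

>>> {"op": "arm_command", "data": {
  "plan": [
    [0.5,[0.15,-3.68,0],0.08],
    [0.5,[0.15,-3.68,0],0.08],
    [0.5,[0.15,-3.68,0],0.08],
    [0.5,[0.15,-3.68,0],0.08],
    [0.5,[0.15,-3.68,0],0.08],
    [0.5,[0.15,-3.68,0],0.08],
    [0.5,[0.15,-3.68,0],0.08],
    [0.5,[0.15,-3.68,0],0.08],
    [0.5,[0.15,-3.68,0],0.08],
    [0.5,[0.15,-3.68,0],0.08],
    [0.5,[0,0,0],0],
    [0.5,[0,0,0],0]
  ]
}}

```text
time: 10.33
tool_pos: [605.1, 89.2, 86.0]
tcp_rot: [-0.001, 0.325, 0.946, -0.0]
contact_force: [-0.7, 1.7, -0.6]
width: 21.2
finger_force: 0.5
```

```bash
python3 rel.py
```

```text
r 44.867792370337455 ang -39.03834385625053 clicks 4.414097660677105 head-180 -37.98915665956313 z 25.964121936579815 F [-0.67532562  1.70730389 -0.62534036] J [ 0.0583953  -0.84971149] 21.184856771718085 10.3333
```

>>> {"op": "arm_command", "data": {
  "plan": [
    [0.5,[0,-3.68,0],0.08],
    [0.5,[0,-3.68,0],0.08],
    [0.5,[0,-3.68,0],0.08],
    [0.5,[0,-3.68,0],0.08],
    [0.5,[0,-1.4,0],0.03],
    [0.5,[0,0,0],0],
    [0.5,[0,0,0],0],
    [0.5,[0,0,0],0]
  ]
}}

```text
time: 11.0
tool_pos: [594.2, 77.8, 86.3]
tcp_rot: [-0.0, 0.485, 0.874, -0.0]
contact_force: [-0.3, -0.5, 0.2]
width: 21.3
finger_force: 0.0
```

```bash
python3 rel.py
```

```text
r 46.330179089033244 ang -58.87321349147011 clicks 5.2405505621445885 head-180 -58.04652271067981 z 26.26510920169858 F [-0.29987959 -0.52780931  0.20667819] J [ 0.04078396 -0.51679952] 21.27360085465759 11.0
```

>>> {"op": "arm_command", "data": {
  "plan": [
    [0.2,[0,0,0],0],
    [0.2,[0,0,0],0],
    [0.2,[0,0,0],0],
    [0.2,[0,0,-15],0],
    [0.2,[0,0,-25],0],
    [0.2,[0,0,-30],0],
    [0.2,[0,0,-30],0],
    [0.2,[0,0,0],0.107],
    [0.2,[0,0,0],0.107],
    [1,[0,0,0],0.107],
    [1,[0,0,0],0.107],
    [1,[0,0,0],0.107],
    [1,[0,0,0],0.107],
    [1,[0,0,0],0.107],
    [1,[0,0,0],0.107],
    [1,[-31,-28,0],0],
    [1,[-31,-28,0],0],
    [1,[-31,-29,0],0],
    [1,[-31,-29,0],0],
    [1,[0,0,0],0]
  ]
}}

```text
time: 12.67
tool_pos: [444.4, -7.7, 184.0]
tcp_rot: [-0.001, 0.805, 0.593, -0.002]
contact_force: [0.2, 0.7, -0.8]
width: 0.1
finger_force: 0.0
```

```bash
python3 rel.py
python3 - <<'E'
from h import *
s=vision.capture("scene");t=vision.capture("top")
cv2.imwrite("pics/c3.png",np.hstack([cv2.resize(s[130:290,240:400],(400,400)),cv2.resize(t[180:340,240:400],(400,400))]))
k=onz("top",(245+263/4,180+212/4),96)
E
```

```text
r 177.5825832439639 ang -135.16627209541218 clicks 8.419428003975508 head-180 -107.30956522973167 z 124.04648749551566 F [ 0.24187057  0.74713432 -0.81538281] J [-0.13738357  0.16515109] 0.1456322101627458 12.6667
```

View pics/c3.png

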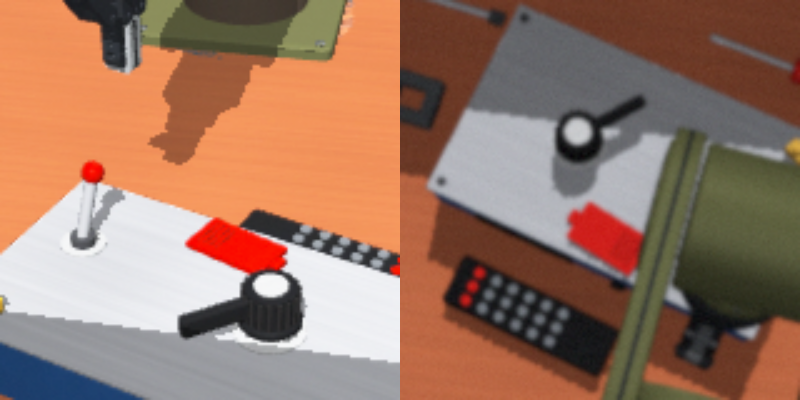

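The right half shows the spur end at crop (641,102) and the knob cap at (578,135). The toggle is still off and the fingers are on its near side.

Run:
```python
from h import *
e=onz("top",(240+241/2.5,180+102/2.5),88)[:2]
d=e-[570.3,117.5];h=np.degrees(np.arctan2(d[1],d[0]));print(np.hypot(*d),h,(66.9-h)/24)
```

```text
59.64942072513385 -54.69568369731834 5.066486820721598
```

>>> {"op": "arm_command", "data": {
  "plan": [
    [1,[0,0,25],0],
    [1,[0,0,25],0],
    [1,[0,0,25],0],
    [1,[0,5,0],0],
    [1,[0,5,0],0],
    [1,[0,0,0],0],
    [1,[0,0,0],0]
  ]
}}

```text
time: 13.35
tool_pos: [462.1, -9.2, 113.5]
tcp_rot: [0.001, 0.805, 0.594, 0.001]
contact_force: [-0.4, 0.5, 0.3]
width: -0.1
finger_force: 0.0
```

>>> {"op": "arm_command", "data": {
  "plan": [
    [1,[0,0,5],0],
    [1,[0,4,0],0],
    [1,[0,4,0],0],
    [1,[0,4,0],0],
    [1,[0,4,0],0],
    [1,[0,4,0],0],
    [1,[0,4,0],0],
    [1,[0,4,0],0],
    [1,[0,4,0],0],
    [1,[0,4,0],0],
    [1,[0,3,0],0],
    [1,[0,0,0],0]
  ]
}}

```text
time: 14.35
tool_pos: [497.8, -20.8, 106.3]
tcp_rot: [0.0, 0.805, 0.593, 0.0]
contact_force: [-0.1, -0.6, -0.2]
width: 0.1
finger_force: 0.0
```

>>> {"op": "arm_command", "data": {
  "plan": [
    [1,[0,2,0],0],
    [1,[0,2,0],0],
    [1,[0,0,0],0]
  ]
}}

```text
time: 14.6
tool_pos: [500.9, -21.8, 106.0]
tcp_rot: [-0.0, 0.805, 0.593, -0.0]
contact_force: [0.4, 0.4, -1.0]
width: 0.1
finger_force: 0.2
```

Run:
```python
from h import *
s=vision.capture("scene");cv2.imwrite("pics/c4.png",cv2.resize(s[130:290,200:400],(750,600)))
```

```text
(no output)
```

View pics/c4.png

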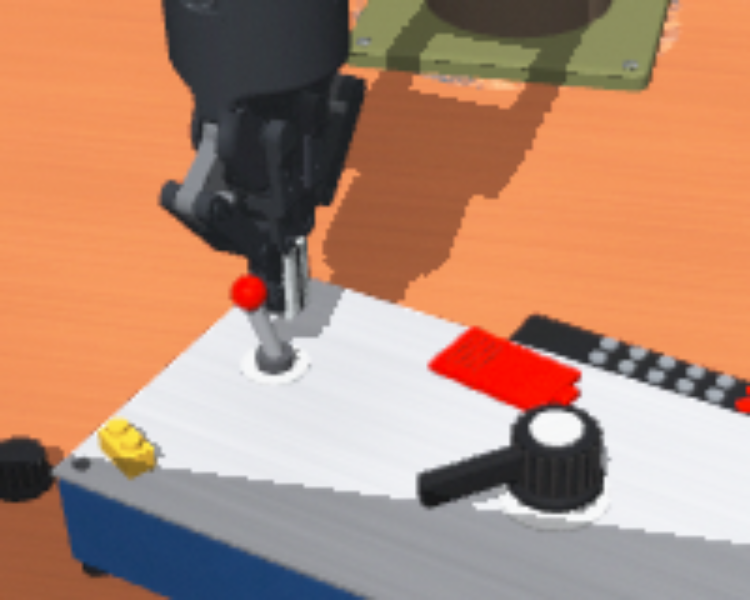

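The toggle ball has moved to crop (248,292) and leans towards the far side. I'll keep pushing until I feel its stop.

>>> {"op": "arm_command", "data": {
  "plan": [
    [1,[0,2,0],0],
    [1,[0,2,0],0],
    [1,[0,0,0],0]
  ]
}}

```text
time: 14.9
tool_pos: [504.9, -23.0, 106.2]
tcp_rot: [-0.0, 0.805, 0.593, -0.0]
contact_force: [-1.3, -0.1, -0.3]
width: 0.2
finger_force: 0.6
```

>>> {"op": "arm_command", "data": {
  "plan": [
    [1,[0,1.5,0],0],
    [1,[0,1.5,0],0],
    [1,[0,0,0],0]
  ]
}}

```text
time: 15.15
tool_pos: [506.7, -23.6, 106.0]
tcp_rot: [-0.001, 0.805, 0.593, -0.001]
contact_force: [-5.8, 1.7, 3.0]
width: 0.2
finger_force: 3.1
```

>>> {"op": "arm_command", "data": {
  "plan": [
    [1,[0,1.5,0],0],
    [1,[0,1,0],0],
    [1,[0,0,0],0]
  ]
}}

```text
time: 15.4
tool_pos: [507.1, -23.7, 105.8]
tcp_rot: [-0.004, 0.805, 0.593, -0.003]
contact_force: [-13.4, 3.1, 7.2]
width: -0.4
finger_force: 7.8
```

The stop is reached: 13 N with no further motion. Backing straight off, then raising the arm.

>>> {"op": "arm_command", "data": {
  "plan": [
    [1,[0,-6,0],0],
    [1,[0,-15,0],0],
    [1,[0,-25,0],0],
    [1,[0,0,-25],0],
    [1,[0,0,-40],0],
    [1,[0,0,-40],0],
    [1,[0,-40,-20],0],
    [1,[0,-40,0],0],
    [1,[0,0,0],0],
    [1,[0,0,0],0],
    [1,[0,0,0],0]
  ]
}}

```text
time: 16.32
tool_pos: [392.9, 11.7, 230.6]
tcp_rot: [0.001, 0.805, 0.594, 0.001]
contact_force: [0.2, -0.8, -0.4]
width: 0.4
finger_force: 0.0
```

Run:
```python
from h import *
s=vision.capture("scene");t=vision.capture("top")
bs=blob(s,(0,150,120),(8,255,255),(255,195,285,220))[2];bt=blob(t,(0,150,120),(8,255,255),(362,250,395,290))
print(bs,bt[2:],onz("scene",bs,107),onz("top",bt[2],107))
cv2.imwrite("pics/c5.png",np.hstack([cv2.resize(s[150:400,180:460],(400,357)),cv2.resize(t[130:380,220:500],(400,357))]))
```

```text
[263.53424658 211.        ] (array([381.35714286, 261.64285714]), np.int32(28)) [527.99404537 -33.97807116 107.        ] [528.3874966  -31.46834565 107.        ]
```

View pics/c5.png

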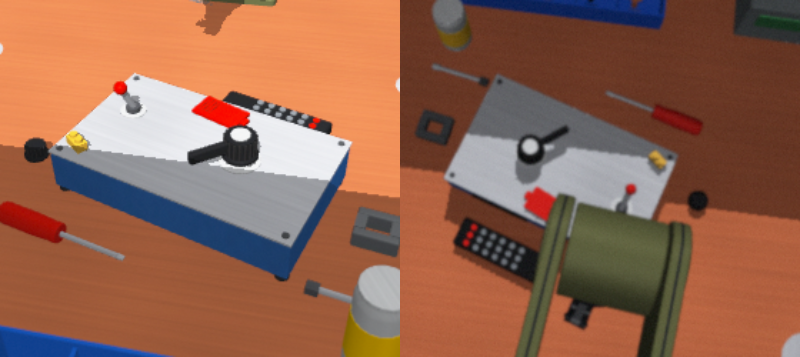

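The ball is at about (528,-32), where full on should put it (527,-31). The spur is still at click 5, the bystanders look undisturbed, and the robot is clear of everything.

```bash
python3 -c "
from bench import job;print(job.hand_in())"
```

```text
the job is handed in; nothing more can be done
None
```

I pushed the selector anticlockwise to its end stop, set it five clicks clockwise from there, then threw the toggle fully on; nothing else looked moved in the last pictures, and I handed the job in at about 16 s with the arm clear.

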